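# Park the print roller in its notched clamp ring

## Task

Take the print roller out of the drain block and hang it up in the clamp ring of the bench stand: handle first down through the ring, then turn it with only light downward pressure until its crossbar drops into the two notches of the ring and rests on their floor, and let go of it. Be gentle with the roller and the stand, do not let the roller fall, and leave the bottle, the timer and the pebble where they are.

Things in the scene. Friction and masses are not known exactly. Their poses are not given: they have to be found in the camera images.
- roller: Hand print roller, 149 mm tall, 0.10 to 0.21 kg, at the start upright, head up. Origin: lower end of the wooden handle; z runs up it to the head, y along the roller's axis; a half turn about z gives the same shape. Round handle 12 mm thick at its rounded lower end, 18 to 20 mm above; steel ferrule 20 mm thick from 76 to 91 mm above the origin.
- crossbar (a point): Centre of the straight crossbar of the roller's steel fork, on the handle's axis, 95 mm above the handle's lower end; axes as roller. The bar is a 7 mm rod along y from -38 to +38 mm; the fork's arms rise from its ends (y = -42 and +42 mm) to the axle.
- roller_mid (a point): Centre of the black rubber roller, 33 mm above the crossbar; axes as roller. It is 40 mm thick, 70 mm long and does not turn on its axle: take it from above across its 40 mm thickness (jaws closing along its x).
- block: Fixed drain block of light wood, 86 x 86 x 56 mm, with one upright round blind hole, 24 mm wide and 46 mm deep, in its middle, in which the handle stands. Origin: centre of its underside on the table.
- stand: Fixed bench stand. Origin on the table straight below the ring's axis, z up. Grey base plate 13 mm high, x = -70 to +130 mm, 115 mm wide; steel rod 10 mm thick at x = +85 mm, 133 mm high (the highest part). A clamp band on an arm holds the ring, a dark steel collar, tightly: it does not turn under ordinary handling.
- ring_mouth (a point): Centre of the ring's mouth, level with its rim, 125 mm above the table; axes as the stand. Ring: 40 mm outside, bore 22.4 mm. Two opposite notches in the rim, 10 mm wide, 8.5 mm deep; their line lies -0.7 to +0.7 rad about z from the stand's y, not measured. Crossbar centre: 3.5 mm above this point when on the rim, 5 mm below when home.
- bottle: Brown glass bottle with black cap, 54 mm wide, 118 mm high, loose bystander; origin at the centre of its foot.
- minute_timer: Round wind-up timer, 58 mm wide, 49 mm high, loose bystander; origin at the centre of its foot.
- pebble: Flat grey pebble, 41 x 56 x 23 mm, loose bystander; origin at the centre of its underside.
There are look-alikes about, which are no part of the job. Of the things like the roller, leave any that is green or red; of the rest the larger one is meant.

How it is judged (in metres and radians):
On the way, in this order (a step that is already met when the one before it is completed fails the run):
1. the handle has entered the ring from above: its lower end is more than 40 mm below the mouth, the crossbar above it within 8 mm of the ring's axis (z of roller in the frame of ring_mouth below -0.04 m and horizontal distance between each of roller, crossbar and ring_mouth below 0.008 m), for 0.1 s.
2. the crossbar has dropped into both notches while the roller is still held (z of crossbar in the frame of ring_mouth below -0.002 m and horizontal distance between crossbar and ring_mouth below 0.004 m and contact force between roller and the fingers above 1 N), for 0.1 s.
At the end, for the whole second after the job is handed in: The roller hangs in the ring, let go and at rest: crossbar centre at least 3 mm below the ring's mouth (home is 5 mm) and within 4 mm of its axis, handle within 0.12 rad of upright (z of crossbar in the frame of ring_mouth below -0.003 m and horizontal distance between crossbar and ring_mouth below 0.004 m and angle between roller's own z axis and vertical below 0.12 rad and linear speed of roller below 0.02 m/s and contact force between roller and the fingers below 0.1 N); the robot touches nothing.
It fails at once if the roller presses or strikes the stand or its ring with more than 30 N (contact force between roller and stand above 30 N).
It fails at once if the roller is dropped or tipped over (more than 0.9 rad from upright) (angle between roller's own z axis and vertical above 0.9 rad).
It fails at once if the bottle, the timer or the pebble is moved by more than 20 mm (distance of any of bottle, minute_timer, pebble from where it was at the start of the episode above 0.02 m).
It also fails if it takes over 64 s, if anything falls off the work surface, if the arm or the gripper's body presses on something with over 40 N, if the wrist force passes 120 N, or if a joint passes its speed limit or range.

## Robot

A 7-joint arm with a two-finger parallel gripper is mounted at the origin on a cart in front of the work surface, level with it; the furniture and walls round the work are solid. World frame = base frame: x ahead of the robot, y to its left, z up, the work surface at z = 0. Lengths are in m, angles in degrees, forces in N, time in s.
With the tool pointing down it reaches from about 0.425 to 0.875 m from the base axis. Payload 4.7 kg.
Tool frame: the origin (TCP) lies at the very end of the fingers, on their centre line; the grasp point (between the pads) lies 19 mm behind it; z points along the fingers, y is the direction in which the jaws open and shut (so a half turn about z gives the same grasp; the last joint's range is limited). The gripper opens to 87 mm and grips with 3 to 60 N. Pads are 19 mm wide; open, the fingers measure 117 mm over their backs; the gripper's body (75 mm by 190 mm) begins 51 mm behind the grasp point.
Start: joints at [-73.906, 18.392, -4.016, 83.108, 1.295, 78.541, -3.26], TCP at [0.171, 0.627, 0.223] pointing down, gripper open.
Joint ranges: [-163.93, 163.93], [-17.29, 119.83], [-79.2, 71.16], [3.27, 140.29], [-89.18, 269.18], [5.43, 117.66], [-154.24, 154.24]. Speed limits (degrees/s): [147.25, 147.25, 180, 180, 180, 180, 180].

## Interface

Orientations are given as [roll, pitch, yaw] about the fixed x, y, z axes, in that order (R = Rz(yaw) Ry(pitch) Rx(roll)).
In Python, from cell import monitor, imaging, ticket, spot_in, pinpoint gives the robot as it stands.
- The arm moves only by the tool servo_tool, never from a script. Its argument "targets" is a list of rows, each a list of 5 numbers: the opening in per cent of the stroke, from 0 (shut) to 100 (fully open), then the shift along the tool's x, y, z in m, then the turn about the tool's z in rad. In form: [[grip, dx, dy, dz, turn], ...]. A call has 1 to 5 rows; each row is the pose to reach, as a shift and turn from the pose commanded when the call began, along the tool's axes at that moment; what a row does not reach only later rows make up. A row lasts 1/8 s, in which the tool goes at most 62.5 mm and 10.7 degrees, less where a joint would pass 70% of its speed; a pose out of reach is approached as far as the arm can. A call with a gripper value outside its range is refused whole. The fingers move at their own pace and stop on an object; "grip_force" is the grip in N (left out, the last holds). Time passes only in rows, so rows that repeat a pose let the fingers close. It gives the time, the measured TCP pose, the force and the opening at its end, in the units of the state.
- monitor.get_obs(): the state, without advancing time (a new reading comes with each control period).
- imaging.read_camera(name): name is "scene" or "top" or "wrist"; returns a dict with "frame" (480x640x3 uint8, blue, green, red), "depth" (480x640 float32, m along the optical axis (not along the pixel's ray), 0 where there is no reading), "K" (3x3 intrinsics, pixels), "k1" (the pictures are not rectified: a ray, as slopes to the right and down, at radius r is drawn at 1 + k1 r^2 times it, then the intrinsics apply), "world_from_camera" (4x4, takes a point from camera to world coordinates). Camera axes: x right, y down, z forward; pixel columns grow to the right and rows downward; lengths in m; the calibration is good to about 2 mm. A picture is of the moment at which its call begins.
- ticket.sign_off(): hands the job in, once; it reports no verdict.
Trained networks look in the newest picture that a camera, given by its name, has taken for a name from the list of things; names that differ only in an ending like _2 or _b are one class to them, and where a whole thing is asked for, a point or a joint stands for the part that bears it (a point fixed in the world has none). Each returns a list of dicts, best first, with "confidence" (0 to 1); they miss things now and then, are a little off and sometimes report something else, mostly with a low value. They report only what shows in the picture. A call takes as long as a camera call. They do not tell look-alikes from the thing itself.
- spot_in(camera, label): "at" ([column, row] in pixels, amid what is visible of it).
- pinpoint(camera, label): "at" ([column, row] in pixels: a listed point, or the origin of a listed thing).
The state is a dict: "time_s": time; "qpos": joint angles; "joint_velocities": joint speeds; "effort": joint torques, N m; "tool_pos": TCP position; "tool_rot": TCP orientation; "force": force on the tool from outside, world axes, zero at the start; "wrist_torque": the same for the moment, N m; "grip_width": finger opening in m.
Only numpy, scipy, OpenCV 4.12 (cv2) and the standard library are available. Lean on these libraries where they do the work, as an engineer would, in place of code of your own. Each camera call takes 0.05 s, during which the arm holds its last target.

## Working session

There is one attempt and no reset: what is moved stays moved. The work goes in short steps, Python scripts to look and compute and a tool call to move; the robot and the scene stay as the last step left them, time stands still between calls to the robot, and variables do not carry over. Pictures are saved under pics/ and viewed, and the job is handed in when it is done.

Besides the shell and the picture viewer there is one more tool, called after "Call:" as name([rows], argument=value, ...), one row to a line, values as JSON. servo_tool: Moves the arm, as the interface text tells. Its arguments: {"type":"object","properties":{"targets":{"type":"array","items":{"type":"array","items":{"type":"number"}}},"grip_force":{"type":"number"}},"required":["targets"]}

```bash
ls; mkdir -p pics; cat > h.py <<'E'
import numpy as np, cv2
from cell import monitor, imaging, ticket, spot_in, pinpoint
def cam(n,save=None):
    c=imaging.read_camera(n)
    if save: cv2.imwrite('pics/'+save,c['frame'])
    return c
def ray(c,uv):
    K=c['K'];d=np.array([(uv[0]-K[0,2])/K[0,0],(uv[1]-K[1,2])/K[1,1]]);s=d.copy()
    for _ in range(20): s=d/(1+c['k1']*(s@s))
    T=c['world_from_camera'];return T[:3,3],T[:3,:3]@np.array([s[0],s[1],1.])
def onz(c,uv,z):
    o,r=ray(c,uv);return o+r*(z-o[2])/r[2]
def dep(c,uv):
    o,r=ray(c,uv);u,v=int(round(uv[0])),int(round(uv[1]))
    p=c['depth'][max(0,v-1):v+2,max(0,u-1):u+2];p=p[p>0]
    return o+r*np.median(p) if len(p) else None
def cloud(c):
    K=c['K'];v,u=np.mgrid[0:480,0:640]
    d=np.stack([(u-K[0,2])/K[0,0],(v-K[1,2])/K[1,1]],-1);s=d.copy()
    for _ in range(20): s=d/(1+c['k1']*(s**2).sum(-1,keepdims=True))
    P=np.concatenate([s,np.ones((480,640,1))],-1)*c['depth'][...,None]
    T=c['world_from_camera'];return P@T[:3,:3].T+T[:3,3]
def proj(c,p):
    T=np.linalg.inv(c['world_from_camera']);q=T[:3,:3]@np.array(p)+T[:3,3];s=q[:2]/q[2]
    s=s*(1+c['k1']*(s@s));K=c['K'];return np.array([K[0,0]*s[0]+K[0,2],K[1,1]*s[1]+K[1,2]])
E
python3 - <<'E'
from h import *
np.set_printoptions(precision=4,suppress=True)
for n in ['scene','top','wrist']:
    c=cam(n,n+'0.png');print(n,c['K'][0,0],c['k1'],c['world_from_camera'])
    if n!='wrist':
      for l in ['roller','crossbar','roller_mid','block','stand','ring_mouth','bottle','minute_timer','pebble']:
        print(l,[(np.round(d['at'],1).tolist(),round(d['confidence'],2), dep(c,d['at'])) for d in pinpoint(n,l)])
print(monitor.get_obs())
E
```

```text
pics
scene 478.7123718569412 -0.03388032294787711 [[ 0.8003 -0.3713  0.4707  0.1288]
 [-0.5995 -0.4849  0.6368 -0.5132]
 [-0.0082 -0.7918 -0.6107  0.6468]
 [ 0.      0.      0.      1.    ]]
roller [([333.2, 240.9], 0.97, array([0.6464, 0.1614, 0.0011])), ([307.6, 293.0], 0.79, array([0.5032, 0.0566, 0.003 ])), ([221.6, 290.7], 0.79, array([0.3728, 0.1656, 0.0018])), ([383.4, 260.1], 0.68, array([0.6721, 0.0257, 0.0216]))]
crossbar [([279.0, 219.4], 0.95, array([0.5217, 0.1767, 0.1034])), ([211.7, 249.3], 0.88, array([0.3602, 0.1399, 0.1277])), ([311.2, 269.4], 0.86, array([0.5059, 0.045 , 0.07  ])), ([338.1, 217.2], 0.61, array([0.6512, 0.1505, 0.069 ])), ([265.4, 342.4], 0.51, array([ 0.3676, -0.0119,  0.0165]))]
roller_mid [([209.8, 238.2], 0.93, array([0.3638, 0.1485, 0.1454])), ([335.7, 203.3], 0.89, array([0.6495, 0.1567, 0.1016])), ([278.5, 201.3], 0.65, array([0.5191, 0.1684, 0.1513])), ([312.3, 257.4], 0.63, array([0.5018, 0.034 , 0.1078]))]
block [([283.7, 257.4], 0.56, array([0.4987, 0.1302, 0.047 ]))]
stand []
ring_mouth [([448.4, 324.3], 0.72, array([ 0.5613, -0.2294,  0
[... 1873 characters left out ...]
66857930183943 -0.06582140093595974 [[ 0.2635  0.9331  0.2447  0.1044]
 [ 0.9647 -0.2551 -0.066   0.6471]
 [ 0.0008  0.2534 -0.9674  0.3855]
 [ 0.      0.      0.      1.    ]]
{'time_s': 1.05, 'qpos': array([-73.9055,  18.3927,  -4.0159,  83.107 ,   1.2936,  78.5401,
        -3.2602]), 'joint_velocities': array([-0.0747, -0.038 ,  0.0799, -0.0328, -0.0638,  0.0341,  0.0123]), 'effort': array([ -0.0001, -49.1104,  -0.4035, -31.2792,  -0.0638,   0.0336,
         0.    ]), 'tool_pos': array([0.1714, 0.627 , 0.2226]), 'tool_rot': array([179.9946,   0.0014, 164.7136]), 'force': array([0.3758, 1.1177, 0.0023]), 'wrist_torque': array([ 0.0013, -0.0084,  0.0275]), 'grip_width': 0.08694908148788247}
```

View images.

View pics/scene0.png

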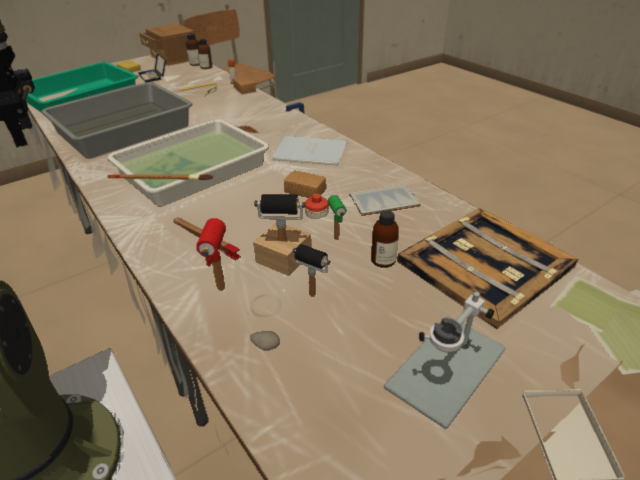

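View pics/top0.png

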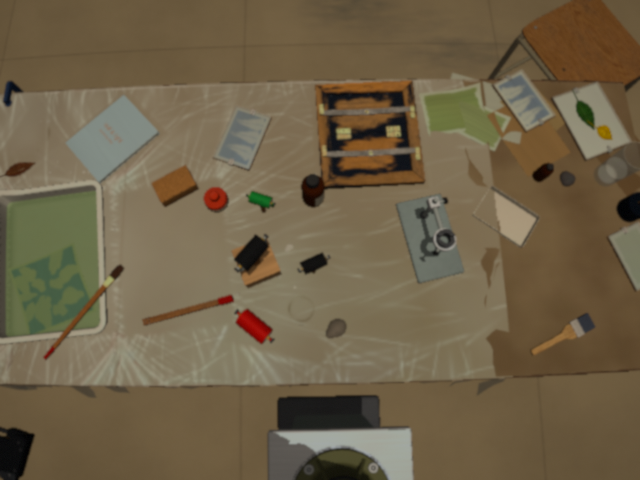

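Candidates for the roller: the large black one standing in the block (scene 280,207 / top 252,252), a smaller black one (scene 312,259), a red one (211,240) and a green one (337,208). The larger black one in the block is the one meant. The stand's ring is at scene 447,335 / top 445,240. Next, a close crop and measurements.

```bash
python3 - <<'E'
from h import *
np.set_printoptions(precision=4,suppress=True)
for n,a,b in [('scene',(235,170),(400,285)),('top',(205,215),(395,190))]:
    c=cam(n);P=cloud(c)
    f=c['frame']
    A=cv2.resize(f[a[1]:a[1]+100,a[0]:a[0]+100],(400,400),interpolation=3)
    B=cv2.resize(f[b[1]:b[1]+100,b[0]:b[0]+100],(400,400),interpolation=3)
    cv2.imwrite(f'pics/{n}1.png',np.hstack([A,B]))
    m=(P[...,2]>.125)&(P[...,2]<.17)&(abs(P[...,0]-.52)<.07)&(abs(P[...,1]-.175)<.07)
    Q=P[m];print(n,len(Q),Q.min(0),Q.max(0),Q.mean(0))
    g=m&(f.max(-1)<60)
    Q=P[g];print('dark',len(Q),Q.mean(0)); w,v=np.linalg.eigh(np.cov(Q[:,:2].T));print(np.sqrt(w),v[:,1],np.degrees(np.arctan2(v[1,1],v[0,1])))
    r=cv2.minAreaRect((Q[:,:2]*1000).astype(np.float32));print(r)
    m=(P[...,2]>.115)&(P[...,2]<.135)&(abs(P[...,0]-.56)<.05)&(abs(P[...,1]+.24)<.05)
    Q=P[m];print('ring',len(Q),Q.min(0),Q.max(0),Q.mean(0))
    print(np.argwhere(m)[:, ::-1].min(0),np.argwhere(m)[:, ::-1].max(0))
    m=(P[...,2]>.008)&(P[...,2]<.02)&(abs(P[...,0]-.56)<.13)&(abs(P[...,1]+.24)<.13)
    r=cv2.minAreaRect((P[m][:,:2]*1000).astype(np.float32));print('base',r)
E
```

```text
scene 834 [0.4851 0.1395 0.125 ] [0.5641 0.215  0.1592] [0.5203 0.1686 0.1455]
dark 654 [0.5183 0.1672 0.1468]
[0.0064 0.0204] [-0.7721  0.6355] 140.54528097524607
((520.2615966796875, 170.87857055664062), (28.799959182739258, 94.20759582519531), 54.68619155883789)
ring 479 [ 0.5221 -0.256   0.115 ] [ 0.572  -0.2163  0.1273] [ 0.5503 -0.2374  0.1222]
[423 318] [461 343]
base ((577.6295166015625, -281.88916015625), (231.44448852539062, 214.75836181640625), 11.93730354309082)
top 721 [0.4832 0.1408 0.126 ] [0.5625 0.2138 0.1611] [0.5208 0.1768 0.1518]
dark 605 [0.5202 0.176  0.1533]
[0.0105 0.0196] [-0.7662  0.6426] 140.01235136857315
((522.3878784179688, 177.626220703125), (37.54628372192383, 69.22868347167969), 48.3697395324707)
ring 226 [ 0.5167 -0.257   0.1151] [ 0.601  -0.2111  0.1311] [ 0.5495 -0.2338  0.1226]
[435 216] [455 254]
base ((562.321533203125, -239.74603271484375), (255.2135467529297, 257.6222839355469), 0.20232798159122467)
```

```bash
python3 -c "
import cv2,numpy as np
cv2.imwrite('pics/both1.png',np.vstack([cv2.imread('pics/scene1.png'),cv2.imread('pics/top1.png')])[:, :][:800])
cv2.imwrite('pics/both1.png',cv2.resize(cv2.imread('pics/both1.png'),(600,600)))"
```

```text
(no output)
```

View pics/both1.png

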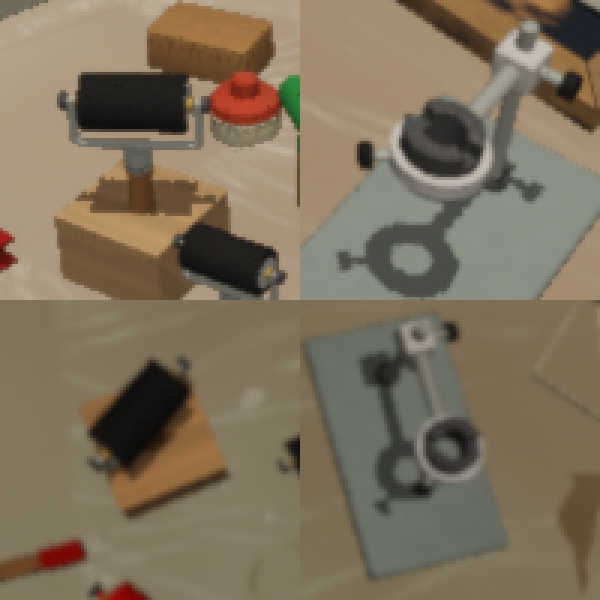

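The large black roller stands in the block at about (0.521, 0.176), axis about 140°, top near z 0.158, as expected. The ring is at about (0.555, -0.243) and its notches show in the crop. I'll move above the roller first for a wrist view.

Call:
servo_tool([
  [100,-0.045,-0.034,-0.003,0.1],
  [100,-0.09,-0.068,-0.006,0.2],
  [100,-0.136,-0.102,-0.012,0.3],
  [100,-0.182,-0.137,-0.02,0.4],
  [100,-0.228,-0.171,-0.027,0.431],
])

```text
time_s: 1.78
tool_pos: [0.3473, 0.4004, 0.2502]
tool_rot: [179.9, -0.0, 139.9]
force: [1.1, -0.1, -0.1]
grip_width: 0.0868
```

Call:
servo_tool([
  [100,-0.056,-0.012,0,0],
  [100,-0.112,-0.024,0,0],
  [100,-0.168,-0.036,0,0],
  [100,-0.224,-0.048,0,0],
  [100,-0.277,-0.059,0,0],
])

```text
time_s: 2.4
tool_pos: [0.5216, 0.1771, 0.25]
tool_rot: [179.9, 0.0, 140.0]
force: [-1.0, 0.9, 0.6]
grip_width: 0.0871
```

```bash
python3 - <<'E'
from h import *
np.set_printoptions(precision=4,suppress=True)
c=cam('wrist','w1.png');P=cloud(c);f=c['frame'];o=monitor.get_obs();print(o['time_s'],o['tool_pos'],o['tool_rot'])
m=(P[...,2]>.13)&(P[...,2]<.17)&(abs(P[...,0]-.52)<.07)&(abs(P[...,1]-.175)<.07)
g=m&(f.max(-1)<70);Q=P[g];print(Q.mean(0),Q[:,2].max())
print(cv2.minAreaRect((Q[:,:2]*1000).astype(np.float32)))
for l in ['roller_mid','crossbar']: print(l,[(np.round(d['at'],1),d['confidence'],onz(c,d['at'],.138)) for d in pinpoint('wrist',l)])
E
```

```text
2.45 [0.5262 0.1684 0.2501] [-179.9757    0.3736  139.4222]
[0.5224 0.1838 0.1542] 0.16015957878455495
((524.546142578125, 182.65219116210938), (39.54006576538086, 96.8140640258789), 49.28761672973633)
roller_mid [(array([324.8, 237.9]), 0.95, array([0.5271, 0.1836, 0.138 ])), (array([391.8, 325.8]), 0.81, array([0.6285, 0.1778, 0.138 ])), (array([193.7,  93.3]), 0.72, array([0.3753, 0.1798, 0.138 ]))]
crossbar [(array([214. , 285.6]), 0.77, array([0.4982, 0.0827, 0.138 ]))]
```

View pics/w1.png

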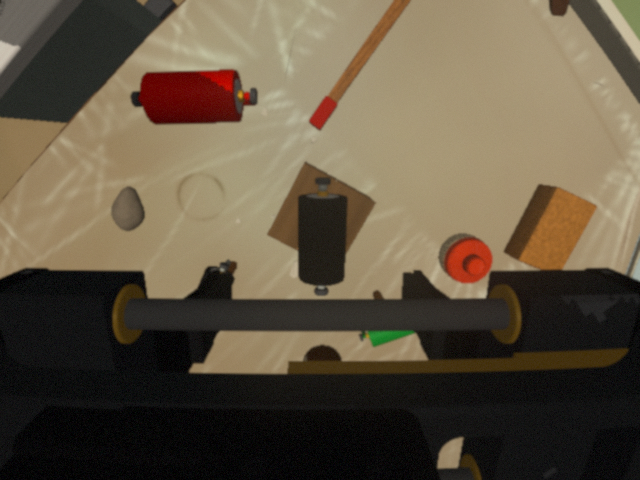

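The wrist view shows the black roller at (322,238), between the open fingers and aligned with the vertical. The arm was still settling, so I'll hold and measure again.

Call:
servo_tool([
  [100,0,0,0,0],
  [100,0,0,0,0],
  [100,0,0,0,0],
])

```text
time_s: 2.92
tool_pos: [0.52, 0.18, 0.2496]
tool_rot: [180.0, -0.0, 140.1]
force: [-0.1, -0.2, 0.6]
grip_width: 0.0873
```

```bash
cat > m.py <<'E'
from h import *
np.set_printoptions(precision=4,suppress=True)
c=cam('wrist','w2.png');P=cloud(c);f=c['frame'];o=monitor.get_obs();print(o['time_s'],o['tool_pos'],o['tool_rot'])
m=(P[...,2]>.13)&(P[...,2]<.17)&(abs(P[...,0]-.52)<.07)&(abs(P[...,1]-.175)<.07)
g=m&(f.max(-1)<70);g=cv2.morphologyEx(g.astype(np.uint8),cv2.MORPH_OPEN,np.ones((15,15)))>0
Q=P[g];print(Q.mean(0),Q[:,2].max())
print(cv2.minAreaRect((Q[:,:2]*1000).astype(np.float32)))
top=Q[Q[:,2]>np.percentile(Q[:,2],60)];print('crest',top.mean(0))
A=np.c_[top[:,:2]-top[:,:2].mean(0),np.ones(len(top))];print('slope',np.linalg.lstsq(A,top[:,2],rcond=None)[0])
for l in ['roller_mid']: print(l,[(np.round(d['at'],1),d['confidence'],onz(c,d['at'],.138)) for d in pinpoint('wrist',l)])
E
python3 m.py
```

```text
2.975 [0.5202 0.1797 0.2496] [179.9868  -0.0069 140.1214]
[0.5268 0.1816 0.1552] 0.16048070810526466
((524.8536376953125, 182.29481506347656), (38.91459274291992, 69.12754821777344), 51.60955047607422)
crest [0.5253 0.1819 0.1581]
slope [-0.0026 -0.0017  0.1581]
roller_mid [(array([318.2, 243.4]), 0.87, array([0.5254, 0.1793, 0.138 ])), (array([390.1, 330.3]), 0.58, array([0.6292, 0.1772, 0.138 ])), (array([189.4,  96.5]), 0.55, array([0.3731, 0.1782, 0.138 ]))]
```

Call:
servo_tool([
  [100,-0.035,-0.036,0,0],
  [100,-0.075,-0.077,0,0],
  [100,-0.115,-0.118,0,0],
  [100,-0.155,-0.159,0,0],
  [100,-0.195,-0.2,0.01,0],
])

```text
time_s: 3.65
tool_pos: [0.5421, -0.1013, 0.2404]
tool_rot: [179.9, 0.1, 140.1]
force: [0.3, 0.3, -0.2]
grip_width: 0.0867
```

Call:
servo_tool([
  [100,-0.04,-0.041,0.01,0],
  [100,-0.07,-0.072,0.015,0],
  [100,-0.09,-0.093,0.02,0],
  [100,-0.1,-0.103,0.02,0],
  [100,-0.1,-0.103,0.02,0],
])

```text
time_s: 4.28
tool_pos: [0.552, -0.2432, 0.2196]
tool_rot: [-180.0, -0.0, 140.0]
force: [-0.2, 0.9, -0.1]
grip_width: 0.0869
```

Call:
servo_tool([
  [100,0,0,0,0],
  [100,0,0,0,0],
])

```text
time_s: 4.53
tool_pos: [0.5525, -0.2413, 0.2197]
tool_rot: [179.9, -0.0, 140.2]
force: [-0.3, 0.5, -0.6]
grip_width: 0.0869
```

```bash
python3 - <<'E'
from h import *
np.set_printoptions(precision=4,suppress=True)
c=cam('wrist','w3.png');o=monitor.get_obs();print(o['time_s'],o['tool_pos'],o['tool_rot'],o['force'])
np.savez('w3.npz',**c)
for l in ['ring_mouth']: print(l,[(np.round(d['at'],1),d['confidence'],onz(c,d['at'],.125)) for d in pinpoint('wrist',l)])
E
```

```text
4.575 [ 0.5524 -0.2415  0.2197] [179.9515  -0.0055 140.1385] [-0.3159  0.1027  0.0849]
ring_mouth [(array([325.5, 235.9]), 0.57, array([ 0.5533, -0.2307,  0.125 ]))]
```

View pics/w3.png

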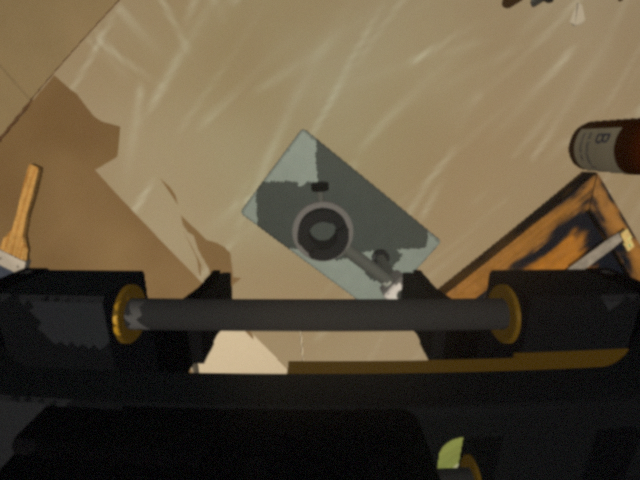

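```bash
python3 - <<'E'
from h import *
c=np.load('w3.npz');f=c['frame'];D=c['depth']
A=f[195:275,285:365].astype(float);A=np.clip((A-10)*3,0,255).astype(np.uint8)
P=cloud(c);Z=P[195:275,285:365,2];B=np.clip((Z-.10)/.035*255,0,255).astype(np.uint8)
B=cv2.applyColorMap(B,cv2.COLORMAP_JET)
cv2.imwrite('pics/w3c.png',np.hstack([cv2.resize(x,(400,400),interpolation=1) for x in (A,B)]))
E
```

```text
(no output)
```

View pics/w3c.png

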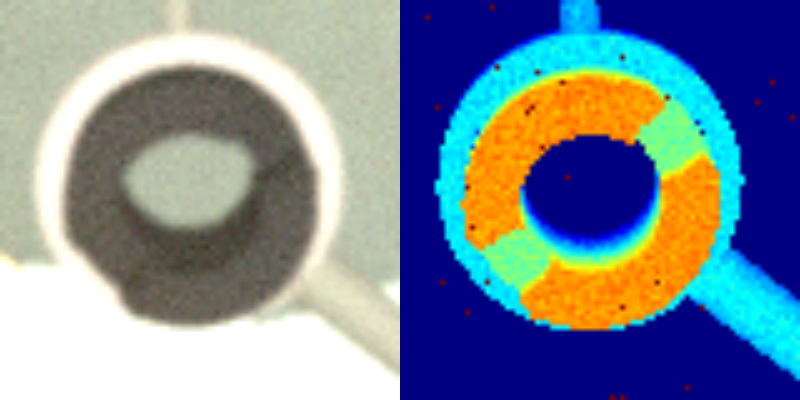

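The depth crop shows both notches clearly, at upper right and lower left of the ring. I'll fit the centre and the notch line.

```bash
cat > ring.py <<'E'
from h import *
from scipy.optimize import least_squares
np.set_printoptions(precision=4,suppress=True)
def fit(c):
    P=cloud(c);Z=P[...,2]
    near=(abs(P[...,0]-.554)<.05)&(abs(P[...,1]+.235)<.05)
    m=near&(Z>.121)&(Z<.132)
    n,l,s,ce=cv2.connectedComponentsWithStats(m.astype(np.uint8))
    k=[i for i in range(1,n) if s[i,4]>200];m=np.isin(l,k)
    nt=near&(Z>.1135)&(Z<.1185);nt=cv2.morphologyEx(nt.astype(np.uint8),cv2.MORPH_OPEN,np.ones((4,4)))
    Q=P[m];h=cv2.convexHull((Q[:,:2]*1000).astype(np.float32))[:,0]/1000
    (x,y),r=cv2.minEnclosingCircle((h*1000).astype(np.float32))
    g=least_squares(lambda p:np.hypot(h[:,0]-p[0],h[:,1]-p[1])-p[2],[x/1000,y/1000,.02],loss='soft_l1',f_scale=.0005).x
    n,l,s,ce=cv2.connectedComponentsWithStats(nt)
    N=[]
    for i in range(1,n):
        q=P[l==i].mean(0);
        if s[i,4]>40 : N.append((q,s[i,4],np.hypot(*(q[:2]-g[:2]))))
    return g,np.median(Q[:,2]),N
if __name__=='__main__':
    g,z,N=fit(np.load('w3.npz'));print(g,z)
    for q in N: print(q, np.degrees(np.arctan2(*(q[0][:2]-g[:2])[::-1])))
E
python3 ring.py
```

```text
[ 0.5516 -0.2321  0.0199] 0.12554950670933973
(array([ 0.5542, -0.2165,  0.1165]), np.int32(113), np.float64(0.01575292370719634)) 80.56545696653497
(array([ 0.554 , -0.2486,  0.1174]), np.int32(56), np.float64(0.016650992620057245)) -81.72657848043923
```

```bash
cat > ring2.py <<'E'
from h import *
from scipy.optimize import minimize
np.set_printoptions(precision=4,suppress=True)
def fit(c,x0=(.5535,-.2325,90)):
    P=cloud(c);Z=P[...,2]
    near=(abs(P[...,0]-.554)<.045)&(abs(P[...,1]+.235)<.045)
    rim=near&(Z>.1215)&(Z<.132)
    v,u=np.nonzero(near);XY=np.array([onz(c,(a,b),.1255)[:2] for a,b in zip(u,v)]);L=rim[near].astype(float)
    sg=lambda t:1/(1+np.exp(-np.clip(t/.0003,-50,50)))
    def cost(p):
        d=XY-p[:2]*.01;r=np.hypot(*d.T);a=np.radians(p[2]*10)
        t=abs(d@[-np.sin(a),np.cos(a)])
        return ((sg(.020-r)*sg(r-.0112)*sg(t-.005)-L)**2).sum()
    best=None
    for a in range(45,136,15):
        s=minimize(cost,[x0[0]*100,x0[1]*100,a/10],method='Nelder-Mead',options=dict(xatol=1e-4,fatol=1e-2,initial_simplex=None))
        if best is None or s.fun<best.fun: best=s
    return best.x[:2]*.01,best.x[2]*10,best.fun,L.sum(),XY[L>0].mean(0)
if __name__=='__main__': 
    import sys;print(fit(np.load(sys.argv[1])))
E
python3 ring2.py w3.npz
python3 - <<'E'
from h import *
from ring2 import fit
c=cam('top');
P=cloud(c);m=(P[...,2]>.009)&(P[...,2]<.02)&(abs(P[...,0]-.58)<.13)&(abs(P[...,1]+.22)<.09)
m=cv2.morphologyEx(m.astype(np.uint8),cv2.MORPH_OPEN,np.ones((5,5)))>0
print(cv2.minAreaRect((P[m][:,:2]*1000).astype(np.float32)))
E
```

```text
(array([ 0.5514, -0.232 ]), np.float64(88.96787148779009), np.float64(84.71949289262531), np.float64(1201.0), array([ 0.5513, -0.2317]))
((578.7828369140625, -228.60446166992188), (201.22080993652344, 114.89945220947266), 11.829130172729492)
```

Call:
servo_tool([
  [100,0.035,0.037,-0.02,0],
  [100,0.075,0.078,-0.02,0],
  [100,0.115,0.12,-0.02,0],
  [100,0.155,0.162,-0.02,0],
  [100,0.195,0.204,-0.02,0],
])

```text
time_s: 5.3
tool_pos: [0.5332, 0.0408, 0.24]
tool_rot: [179.9, 0.0, 140.0]
force: [0.8, 0.1, -0.2]
grip_width: 0.0871
```

Call:
servo_tool([
  [100,0.04,0.042,0,0],
  [100,0.07,0.073,0,0],
  [100,0.09,0.094,0,0],
  [100,0.097,0.101,0,0],
  [100,0.097,0.101,0,0],
])

```text
time_s: 5.92
tool_pos: [0.5241, 0.1781, 0.2395]
tool_rot: [-180.0, 0.0, 140.0]
force: [-0.0, 0.1, 0.2]
grip_width: 0.0869
```

Call:
servo_tool([
  [100,0,0,0,0],
  [100,0,0,0.0,0],
])

```text
time_s: 6.18
tool_pos: [0.5246, 0.1768, 0.2398]
tool_rot: [180.0, 0.0, 139.9]
force: [0.1, -0.4, 0.7]
grip_width: 0.0868
```

```bash
python3 m.py
```

```text
6.225 [0.5245 0.1771 0.2397] [179.9865   0.0084 139.9052]
[0.522  0.1854 0.1552] 0.1601526693772615
((524.52587890625, 182.36123657226562), (39.750038146972656, 68.87031555175781), 49.297569274902344)
crest [0.5234 0.1837 0.1581]
slope [-0.0011 -0.0015  0.1581]
roller_mid [(array([184.6,  90.2]), 0.97, array([0.3755, 0.1778, 0.138 ])), (array([204.9, 296.9]), 0.92, array([0.502 , 0.0744, 0.138 ])), (array([394. , 328.7]), 0.73, array([0.6289, 0.1787, 0.138 ])), (array([320.1, 241. ]), 0.63, array([0.5273, 0.1803, 0.138 ]))]
```

Call:
servo_tool([
  [100,0.002,0.003,0.03,0],
  [100,0.002,0.003,0.06,0],
  [100,0.002,0.003,0.09,0],
  [100,0.002,0.003,0.11,0],
  [100,0.002,0.003,0.119,0],
])

```text
time_s: 6.9
tool_pos: [0.524, 0.1814, 0.1194]
tool_rot: [-179.9, -0.0, 140.0]
force: [-0.0, 0.4, 0.4]
grip_width: 0.0873
```

Call:
servo_tool([
  [60,0,0,0,0],
  [52,0,0,0,0],
  [48,0,0,0,0],
], grip_force=4)

```text
time_s: 7.28
tool_pos: [0.5252, 0.1822, 0.1216]
tool_rot: [179.9, 0.0, 140.0]
force: [-0.2, 0.0, -0.5]
grip_width: 0.0645
```

```bash
python3 - <<'E'
from h import *
o=monitor.get_obs();print(o)
c=cam('wrist','w4.png')
E
```

```text
{'time_s': 7.275, 'qpos': array([-43.23402823,  11.45033835,  23.93521884, 104.8149581 ,
        -5.13462583,  64.68323938,  32.48994644]), 'joint_velocities': array([ 0.05912774,  0.01854019,  0.05204535,  0.34872423, -0.00652525,
       -0.03307116, -0.02224397]), 'effort': array([ 1.26873856e-02, -3.67197061e+01,  2.65958816e+00, -2.86762744e+01,
       -2.80938169e-02,  6.88700122e-02, -4.48794026e-04]), 'tool_pos': array([0.5252005 , 0.18222636, 0.12156239]), 'tool_rot': array([1.79901341e+02, 3.35945710e-02, 1.40020744e+02]), 'force': array([-0.19538649,  0.0139516 , -0.53725796]), 'wrist_torque': array([0.00456661, 0.02517802, 0.02873883]), 'grip_width': 0.06453474397338067}
```

View pics/w4.png

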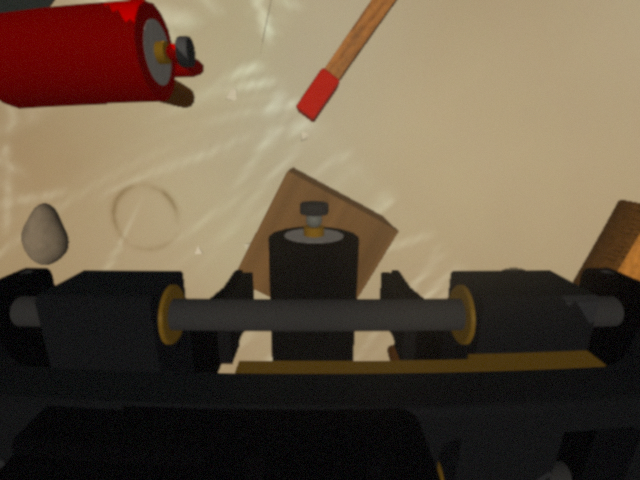

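The roller spans columns 271 to 357 and the jaws 247 to 385, so it is centred to under 1 mm. Closing now.

Call:
servo_tool([
  [40,0,0,0,0],
  [30,0,0,0,0],
  [30,0,0,0,0],
  [30,0,0,0,0],
  [30,0,0,0,0],
], grip_force=4)

```text
time_s: 7.95
tool_pos: [0.5247, 0.182, 0.1207]
tool_rot: [180.0, 0.0, 140.0]
force: [-0.9, 0.7, 0.2]
grip_width: 0.04
```

Call:
servo_tool([
  [30,0,0,0,0],
  [30,0,0,0,0],
  [30,0,0,0,0],
], grip_force=15)

```text
time_s: 8.32
tool_pos: [0.5247, 0.182, 0.1207]
tool_rot: [180.0, 0.0, 140.0]
force: [0.3, -0.2, 0.7]
grip_width: 0.0394
```

Call:
servo_tool([
  [30,0,0,-0.01,0],
  [30,0,0,-0.03,0],
  [30,0,0,-0.055,0],
  [30,0,0,-0.08,0],
  [30,0,0,-0.105,0],
], grip_force=20)

```text
time_s: 8.95
tool_pos: [0.5244, 0.1818, 0.2266]
tool_rot: [-180.0, -0.0, 140.0]
force: [0.3, 0.3, -1.0]
grip_width: 0.0395
```

Call:
servo_tool([
  [30,0,0,-0.025,0],
  [30,0,0,-0.045,0],
  [30,0,0,-0.05,0],
  [30,0,0,-0.05,0],
])

```text
time_s: 9.45
tool_pos: [0.5244, 0.1819, 0.2754]
tool_rot: [-180.0, -0.0, 140.0]
force: [0.8, -0.2, -0.8]
grip_width: 0.0393
```

```bash
python3 - <<'E'
from h import *
np.set_printoptions(precision=4,suppress=True)
c=cam('scene','s5.png');o=monitor.get_obs();print(o['tool_pos'],o['force'],o['grip_width'],o['wrist_torque'])
a=proj(c,o['tool_pos']);print(a)
u,v=int(a[0]),int(a[1]);A=c['frame'][max(v-60,0):v+100,u-80:u+80];cv2.imwrite('pics/s5c.png',cv2.resize(A,(560,560)))
E
```

```text
[0.5242 0.1818 0.2748] [-0.6548  0.1787 -1.8458] 0.039418272343720806 [-0.0629  0.0156 -0.027 ]
[272.1425 138.8908]
```

View pics/s5c.png

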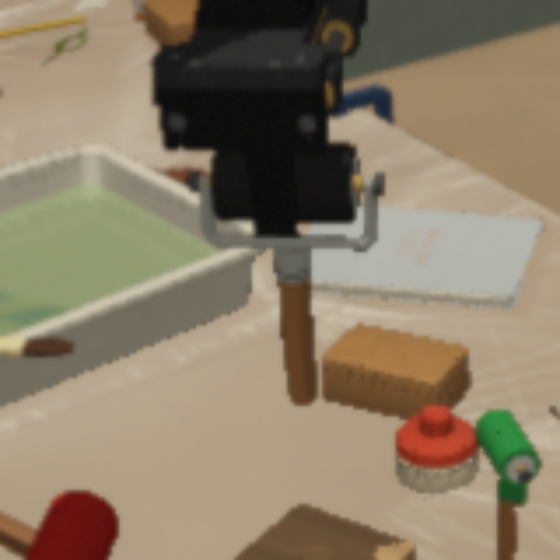

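The roller is lifted and held. I'll measure its lean and offset relative to the tool by fitting the handle in the depth image.

```bash
cat > held.py <<'E'
from h import *
from scipy.optimize import least_squares
np.set_printoptions(precision=4,suppress=True)
def held(n='scene',zlo=-.10,zhi=-.035,save=None):
    c=cam(n,save);o=monitor.get_obs();t=o['tool_pos'];P=cloud(c);D=P-t
    m=(abs(D[...,0])<.03)&(abs(D[...,1])<.03)&(D[...,2]>zlo)&(D[...,2]<zhi)&(c['depth']>0)
    Q=D[m];cp=c['world_from_camera'][:3,3]-t
    # vertical-ish cylinder, R free in 8..10.5mm
    zc=-.065
    def res(p):
        a=np.c_[p[0]+p[2]*(Q[:,2]-zc),p[1]+p[3]*(Q[:,2]-zc)]
        return np.hypot(*(Q[:,:2]-a).T)-.0093
    s=least_squares(res,[0,0,0,0],loss='soft_l1',f_scale=.001)
    p=s.x
    yaw=np.radians(o['tool_rot'][2]);X=np.array([np.cos(yaw),np.sin(yaw)]);Y=np.array([np.sin(yaw),-np.cos(yaw)])
    f=lambda z:p[:2]+p[2:]*(z-zc)
    for nm,z in [('tip',-.109),('crossbar',-.0145),('mid',.0185)]:
        d=f(z);print(n,nm,'world off',d,'tool xy',np.array([d@X,d@Y]))
    print('N',len(Q),'rms',np.sqrt(np.mean(s.fun**2)),'lean tool(deg)',np.degrees([p[2:]@X,p[2:]@Y]), 'zmin',Q[:,2].min())
    return p,c,o
if __name__=='__main__':
    held('scene');held('top')
E
python3 held.py
```

```text
scene tip world off [ 0.0022 -0.0029] tool xy [-0.0035 -0.0008]
scene crossbar world off [ 0.0026 -0.0012] tool xy [-0.0028  0.0007]
scene mid world off [ 0.0027 -0.0006] tool xy [-0.0025  0.0013]
N 286 rms 0.0011220739362597504 lean tool(deg) [0.4806 0.9095] zmin -0.09963348137878203
top tip world off [0. 0.] tool xy [0. 0.]
top crossbar world off [0. 0.] tool xy [0. 0.]
top mid world off [0. 0.] tool xy [0. 0.]
  return _methods._mean(a, axis=axis, dtype=dtype,
  ret = ret.dtype.type(ret / rcount)
Traceback (most recent call last):
  File "held.py", line 22, in <module>
    held('scene');held('top')
                  ~~~~^^^^^^^
  File "held.py", line 19, in held
    print('N',len(Q),'rms',np.sqrt(np.mean(s.fun**2)),'lean tool(deg)',np.degrees([p[2:]@X,p[2:]@Y]), 'zmin',Q[:,2].min())
                                                                                                             ~~~~~~~~~~^^
ValueError: zero-size array to reduction operation minimum which has no identity
```

```bash
python3 - <<'E'
from h import *
from ring2 import fit
np.set_printoptions(precision=4,suppress=True)
for n in ['scene','top']:
    c=cam(n);np.savez(n+'r.npz',**c)
    P=cloud(c);m=(abs(P[...,0]-.55)<.03)&(abs(P[...,1]+.235)<.03)&(P[...,2]>.11)&(P[...,2]<.135)
    print(n,np.histogram(P[m][:,2],bins=12,range=(.11,.134)))
    print(fit(c))
    print(pinpoint(n,'ring_mouth'))
E
```

```text
scene (array([143, 112,  48,  68,  45,  46,  75, 201,  16,   0,   0,   0]), array([0.11 , 0.112, 0.114, 0.116, 0.118, 0.12 , 0.122, 0.124, 0.126,
       0.128, 0.13 , 0.132, 0.134]))
(array([ 0.5505, -0.2369]), np.float64(86.43712780850163), np.float64(55.2688505125372), np.float64(306.0), array([ 0.5499, -0.2371]))
[{'at': [447.8, 328.0], 'confidence': 0.67}, {'at': [286.3, 255.9], 'confidence': 0.16}]
top (array([57, 60, 32, 29, 13, 24, 41, 56, 39,  7,  0,  0]), array([0.11 , 0.112, 0.114, 0.116, 0.118, 0.12 , 0.122, 0.124, 0.126,
       0.128, 0.13 , 0.132, 0.134]))
(array([ 0.55  , -0.2345]), np.float64(88.40242468803808), np.float64(19.98652136029464), np.float64(151.0), array([ 0.5498, -0.2348]))
[{'at': [448.2, 236.7], 'confidence': 0.57}]
```

Call:
servo_tool([
  [30,-0.025,-0.026,0,0],
  [30,-0.06,-0.063,0,0],
  [30,-0.1,-0.105,0,0],
  [30,-0.14,-0.147,0,0],
  [30,-0.18,-0.189,0,0],
])

```text
time_s: 10.42
tool_pos: [0.5409, -0.0803, 0.2756]
tool_rot: [180.0, 0.0, 140.0]
force: [1.1, 0.3, -0.6]
grip_width: 0.0394
```

Call:
servo_tool([
  [30,-0.038,-0.04,0,0],
  [30,-0.07,-0.073,0,0],
  [30,-0.094,-0.098,0,0],
  [30,-0.107,-0.112,0,0],
  [30,-0.107,-0.112,0,0],
])

```text
time_s: 11.05
tool_pos: [0.5504, -0.235, 0.2753]
tool_rot: [-179.9, -0.0, 139.8]
force: [0.8, 0.6, -0.6]
grip_width: 0.0396
```

Call:
servo_tool([
  [30,0,0,0,0.17],
  [30,0,0,0,0.35],
  [30,0,0,0,0.53],
  [30,0,0,0,0.71],
  [30,0,0,0,0.89],
])

```text
time_s: 11.68
tool_pos: [0.5515, -0.231, 0.2754]
tool_rot: [-180.0, -0.1, 88.8]
force: [-0.4, 0.7, -1.1]
grip_width: 0.0395
```

Call:
servo_tool([
  [30,0,0,0,0],
  [30,0,0,0,0],
  [30,0,0,0,0],
])

```text
time_s: 12.05
tool_pos: [0.5512, -0.2327, 0.2755]
tool_rot: [180.0, -0.0, 89.1]
force: [-1.0, 0.7, -0.9]
grip_width: 0.0395
```

```bash
python3 - <<'E'
from held import *
p,c,o=held('scene');print(o['time_s'],o['tool_pos'],o['tool_rot'],o['force'],o['grip_width'])
t=o['tool_pos'];print('crossbar scene',t[:2]+p[:2]+p[2:]*.05,'tip',t[:2]+p[:2]-p[2:]*.044)
A=c['frame'][180:380,340:540];cv2.imwrite('pics/s6.png',cv2.resize(A,(600,600)))
E
```

```text
scene tip world off [-0.0002 -0.003 ] tool xy [-0.003  -0.0001]
scene crossbar world off [ 0.0014 -0.0024] tool xy [-0.0024  0.0014]
scene mid world off [ 0.0019 -0.0022] tool xy [-0.0022  0.0019]
N 455 rms 0.0008593404874428481 lean tool(deg) [0.341  0.9176] zmin -0.09980239353659359
12.1 [ 0.5511 -0.2328  0.2756] [179.9924  -0.0184  89.1153] [-0.2628  0.0311 -0.7041] 0.03954177450066028
crossbar scene [ 0.5525 -0.2353] tip [ 0.551  -0.2358]
```

View pics/s6.png

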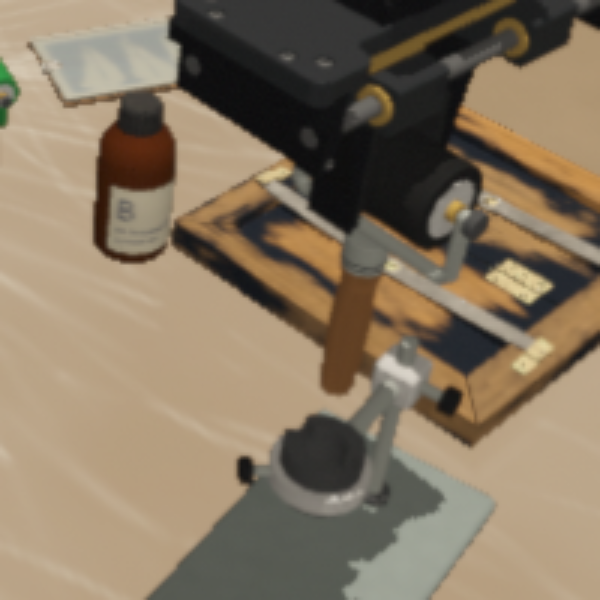

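The scene view shows the handle tip right above the ring, within about 1 mm. The lateral bias differs between cameras, so I'll take one wrist look at this yaw, with the roller shifted aside, to cancel the wrist camera's own bias.

Call:
servo_tool([
  [30,-0.02,0,0,0],
  [30,-0.05,0,0.015,0],
  [30,-0.08,0,0.03,0],
  [30,-0.09,0,0.03,0],
  [30,-0.09,0,0.03,0],
])

```text
time_s: 12.72
tool_pos: [0.5495, -0.3235, 0.246]
tool_rot: [180.0, 0.0, 89.0]
force: [0.3, -0.0, -0.8]
grip_width: 0.0395
```

Call:
servo_tool([
  [30,0,0,0,0],
  [30,0,0,0,0],
  [30,0,0,0,0],
])

```text
time_s: 13.1
tool_pos: [0.55, -0.3223, 0.2459]
tool_rot: [180.0, -0.0, 89.1]
force: [0.7, 0.2, -1.0]
grip_width: 0.0396
```

```bash
python3 - <<'E'
from held import *
from ring2 import fit
c=cam('wrist','w7.png');o=monitor.get_obs();print(o['time_s'],o['tool_pos'],o['tool_rot']);np.savez('w7.npz',**c)
print(fit(c))
P=cloud(c)
f=c['frame'];a=proj(c,(.551,-.233,.125));print(a);u,v=map(int,a)
A=f[v-45:v+45,u-45:u+45].astype(float);A=np.clip((A-5)*2.5,0,255).astype(np.uint8)
B=cv2.applyColorMap(np.clip((P[v-45:v+45,u-45:u+45,2]-.10)/.035*255,0,255).astype(np.uint8),2)
cv2.imwrite('pics/w7c.png',np.hstack([cv2.resize(x,(400,400)) for x in (A,B)]))
E
```

```text
13.15 [ 0.5499 -0.3225  0.2458] [179.9715  -0.0177  89.0858]
(array([ 0.5517, -0.2325]), np.float64(88.94756702867008), np.float64(61.96405909783745), np.float64(1158.0), array([ 0.5518, -0.2322]))
[316.2439 127.2594]
```

View pics/w7c.png

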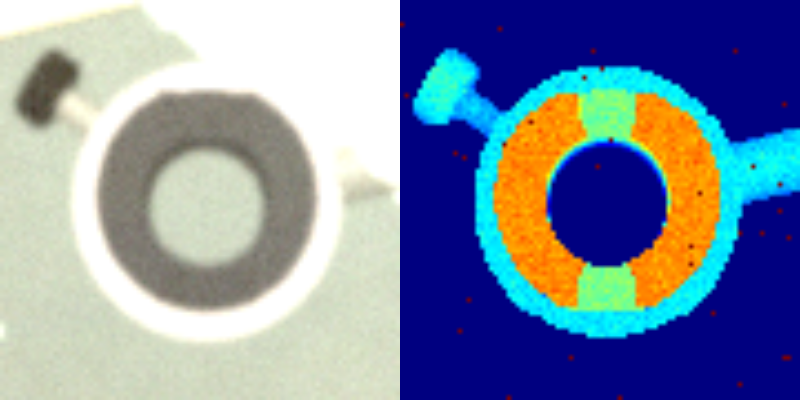

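View pics/w7.png

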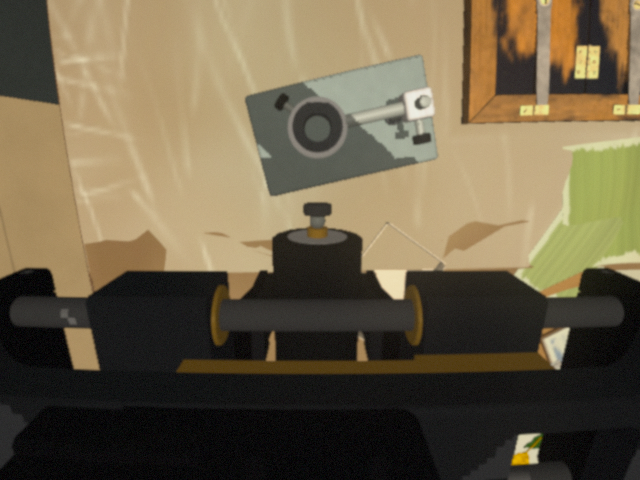

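Call:
servo_tool([
  [30,0.01,0,-0.015,0],
  [30,0.04,0,-0.015,0],
  [30,0.07,0,-0.015,0],
  [30,0.085,0,-0.015,0],
  [30,0.09,0,-0.015,0],
])

```text
time_s: 13.78
tool_pos: [0.5515, -0.2321, 0.2612]
tool_rot: [179.9, -0.0, 89.1]
force: [0.5, 0.1, -1.7]
grip_width: 0.0393
```

Call:
servo_tool([
  [30,0,0,0,0],
  [30,0,0,0,0],
  [30,0,0,0,0],
])

```text
time_s: 14.15
tool_pos: [0.5508, -0.2342, 0.2605]
tool_rot: [-180.0, 0.0, 88.9]
force: [-0.7, 0.0, -1.2]
grip_width: 0.0394
```

```bash
python3 - <<'E'
from held import *
p,c,o=held('scene');print(o['time_s'],o['tool_pos'],o['tool_rot'],o['force'],o['grip_width'])
t=o['tool_pos'];print('crossbar scene',t[:2]+p[:2]+p[2:]*.05,'tip',t[:2]+p[:2]-p[2:]*.044)
E
```

```text
scene tip world off [-0.0001 -0.0032] tool xy [-0.0032 -0.0001]
scene crossbar world off [ 0.0011 -0.0029] tool xy [-0.0028  0.0012]
scene mid world off [ 0.0016 -0.0028] tool xy [-0.0027  0.0016]
N 432 rms 0.0008437360303154186 lean tool(deg) [0.195 0.765] zmin -0.09994101249158666
14.2 [ 0.5508 -0.234   0.2605] [-179.989    0.021   88.951] [-0.1508  0.4073 -1.8668] 0.03937832616356477
crossbar scene [ 0.552  -0.2368] tip [ 0.5507 -0.2371]
```

Call:
servo_tool([
  [30,0.0006,0,0.008,0],
  [30,0.0006,0,0.016,0],
  [30,0.0006,0,0.022,0],
  [30,0.0006,0,0.027,0],
  [30,0.0006,0,0.032,0],
])

```text
time_s: 14.82
tool_pos: [0.5511, -0.2325, 0.2282]
tool_rot: [180.0, -0.0, 89.0]
force: [-0.7, -0.3, -0.6]
grip_width: 0.0398
```

Call:
servo_tool([
  [30,0,0,0.005,0],
  [30,0,0,0.01,0],
  [30,0,0,0.015,0],
  [30,0,0,0.02,0],
  [30,0,0,0.02,0],
])

```text
time_s: 15.45
tool_pos: [0.5509, -0.2324, 0.2081]
tool_rot: [-180.0, -0.0, 89.0]
force: [-0.4, -0.2, -0.6]
grip_width: 0.0395
```

```bash
python3 - <<'E'
from held import *
c=cam('scene');o=monitor.get_obs();print(o['time_s'],o['tool_pos'],o['tool_rot'],o['force'],o['wrist_torque'],o['grip_width'])
A=c['frame'][180:380,340:540];cv2.imwrite('pics/s8.png',cv2.resize(A,(600,600)))
E
```

```text
15.5 [ 0.5511 -0.2324  0.2084] [-179.9893   -0.0044   89.0299] [-0.4506 -0.1349 -1.8725] [-0.1513 -0.0103 -0.0163] 0.039739219585258764
```

View pics/s8.png

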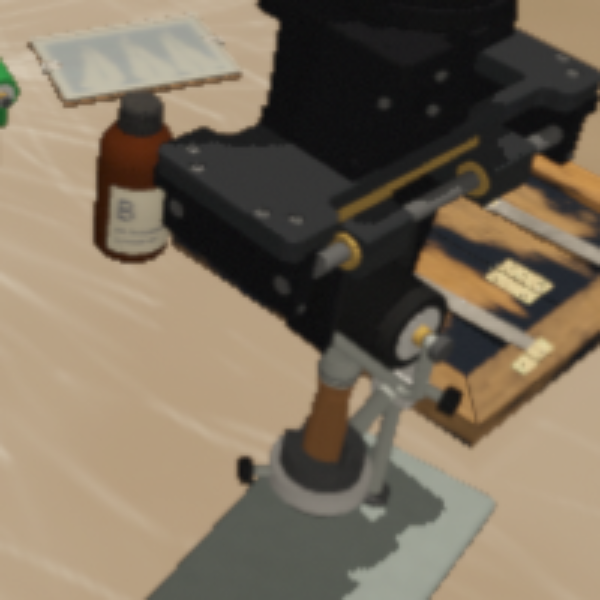

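The handle is in the ring, about 25 mm deep, with forces at noise level. I'll go on down in small steps.

Call:
servo_tool([
  [30,0,0,0.006,0],
  [30,0,0,0.012,0],
  [30,0,0,0.018,0],
  [30,0,0,0.024,0],
  [30,0,0,0.03,0],
])

```text
time_s: 16.12
tool_pos: [0.5511, -0.2325, 0.1781]
tool_rot: [-180.0, -0.0, 89.0]
force: [-0.3, -0.3, -1.3]
grip_width: 0.0395
```

```bash
python3 - <<'E'
from held import *
o=monitor.get_obs();print(o['time_s'],o['tool_pos'],o['tool_rot'],o['force'],o['wrist_torque'],o['grip_width'])
E
```

```text
16.125 [ 0.5511 -0.2325  0.1781] [-179.9926   -0.006    89.0268] [-0.3217 -0.2534 -1.253 ] [-0.0948  0.0409  0.0291] 0.03953170822162487
```

Call:
servo_tool([
  [30,0,0,0.005,0],
  [30,0,0,0.01,0],
  [30,0,0,0.015,0],
  [30,0,0,0.02,0],
  [30,0,0,0.024,0],
])

```text
time_s: 16.75
tool_pos: [0.5514, -0.2324, 0.1543]
tool_rot: [180.0, -0.0, 89.0]
force: [0.4, -0.0, -1.1]
grip_width: 0.0396
```

```bash
python3 - <<'E'
from held import *
c=cam('scene');o=monitor.get_obs();print(o['time_s'],o['tool_pos'],o['tool_rot'],o['force'],o['wrist_torque'],o['grip_width'])
A=c['frame'][230:380,380:530];cv2.imwrite('pics/s9.png',cv2.resize(A,(600,600)))
E
```

```text
16.8 [ 0.5513 -0.2323  0.1539] [179.9835  -0.0045  89.0348] [ 1.738  -0.6955 -1.8781] [-0.0963 -0.328   0.0103] 0.039239888079893766
```

View pics/s9.png

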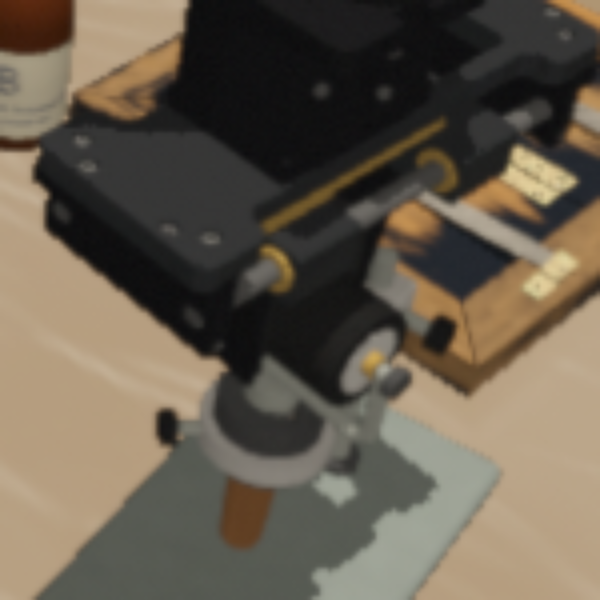

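The handle is well through the ring. There is a slight +x reaction of 1.7 N, so I'll ease over 0.5 mm and continue.

Call:
servo_tool([
  [30,0,0.0005,0,0],
  [30,0,0.0005,0.002,0],
  [30,0,0.0005,0.004,0],
  [30,0,0.0005,0.006,0],
  [30,0,0.0005,0.008,0],
])

```text
time_s: 17.42
tool_pos: [0.5516, -0.2325, 0.1464]
tool_rot: [-180.0, -0.0, 89.0]
force: [-0.2, 0.2, -1.3]
grip_width: 0.0396
```

Call:
servo_tool([
  [30,0,0,0.001,0],
  [30,0,0,0.002,0],
  [30,0,0,0.003,0],
])

```text
time_s: 17.8
tool_pos: [0.5516, -0.2325, 0.1435]
tool_rot: [180.0, -0.0, 89.0]
force: [-0.0, 0.1, -1.3]
grip_width: 0.0398
```

Call:
servo_tool([
  [30,0,0,0.001,0],
  [30,0,0,0.002,0],
])

```text
time_s: 18.05
tool_pos: [0.5516, -0.2325, 0.1415]
tool_rot: [180.0, -0.0, 89.0]
force: [-0.3, 0.1, -1.5]
grip_width: 0.0393
```

```bash
python3 - <<'E'
from held import *
c=cam('scene');o=monitor.get_obs();print(o['time_s'],o['tool_pos'],o['tool_rot'],o['force'],o['wrist_torque'],o['grip_width'])
A=c['frame'][260:360,400:500];cv2.imwrite('pics/s10.png',cv2.resize(A,(600,600)))
E
```

```text
18.1 [ 0.5515 -0.2325  0.1414] [-179.9924   -0.0057   89.0277] [ 0.5472  0.5054 -1.228 ] [-0.1399  0.0429  0.0054] 0.039368057667122015
```

View pics/s10.png

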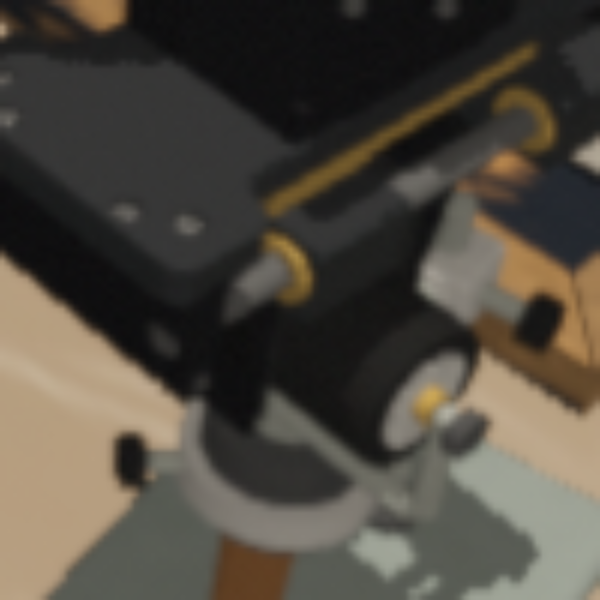

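Call:
servo_tool([
  [30,0,0,0.001,0],
  [30,0,0,0.002,0],
  [30,0,0,0.003,0],
])

```text
time_s: 18.48
tool_pos: [0.5516, -0.2325, 0.1385]
tool_rot: [180.0, -0.0, 89.0]
force: [-0.3, -1.4, -0.8]
grip_width: 0.0395
```

Call:
servo_tool([
  [30,0,0,0.001,0],
  [30,0,0,0.002,0],
])

```text
time_s: 18.73
tool_pos: [0.5516, -0.2325, 0.1365]
tool_rot: [180.0, -0.0, 89.0]
force: [0.6, 0.6, -0.7]
grip_width: 0.0394
```

Call:
servo_tool([
  [30,0,0,0.0005,0],
  [30,0,0,0.001,0],
])

```text
time_s: 18.98
tool_pos: [0.5517, -0.2325, 0.1356]
tool_rot: [180.0, -0.0, 89.0]
force: [-0.5, -0.1, 0.2]
grip_width: 0.0394
```

Call:
servo_tool([
  [30,0,0,0.0005,0],
  [30,0,0,0.001,0],
])

```text
time_s: 19.23
tool_pos: [0.5517, -0.2326, 0.1355]
tool_rot: [180.0, -0.0, 89.0]
force: [-2.2, 2.1, 7.7]
grip_width: 0.0393
```

```bash
python3 - <<'E'
from held import *
c=cam('scene');o=monitor.get_obs();print(o['time_s'],o['tool_pos'],o['tool_rot'],o['force'],o['wrist_torque'],o['grip_width'])
A=c['frame'][260:360,400:500];cv2.imwrite('pics/s11.png',cv2.resize(A,(600,600)))
E
```

```text
19.275 [ 0.5517 -0.2326  0.1355] [179.9718  -0.0282  89.025 ] [-2.7098  0.5264  6.9351] [ 0.2305  0.7304 -0.0253] 0.03952581810265366
```

View pics/s11.png

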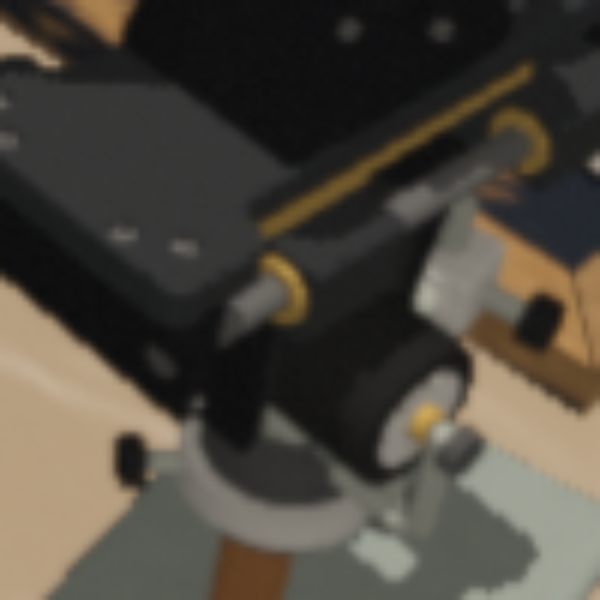

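Contact came at TCP z 0.1355 with about 8 N. At the grasp the crossbar sat 15.7 mm below the TCP, so home predicts 0.1357 and the rim would have given 0.144. The crossbar is home. I'll ease off, then open gently.

Call:
servo_tool([
  [30,0,0,-0.0005,0],
  [30,0,0,-0.0008,0],
  [30,0,0,-0.0008,0],
], grip_force=8)

```text
time_s: 19.65
tool_pos: [0.5517, -0.2326, 0.1356]
tool_rot: [180.0, 0.0, 89.0]
force: [-1.7, 1.4, 3.6]
grip_width: 0.0395
```

Call:
servo_tool([
  [47,0,0,0,0],
  [52,0,0,0,0],
  [58,0,0,0,0],
  [64,0,0,0,0],
  [72,0,0,0,0],
])

```text
time_s: 20.27
tool_pos: [0.5516, -0.2325, 0.1353]
tool_rot: [180.0, -0.0, 89.0]
force: [-0.4, -0.5, 0.3]
grip_width: 0.0585
```

Call:
servo_tool([
  [85,0,0,0,0],
  [100,0,0,0,0],
  [100,0,0,0,0],
  [100,0,0,0,0],
])

```text
time_s: 20.78
tool_pos: [0.5516, -0.2325, 0.1354]
tool_rot: [180.0, -0.0, 89.0]
force: [0.2, 0.5, 0.9]
grip_width: 0.0854
```

```bash
python3 - <<'E'
from held import *
c=cam('wrist','w12.png');o=monitor.get_obs();print(o['time_s'],o['tool_pos'],o['tool_rot'],o['force'],o['wrist_torque'],o['grip_width'])
E
```

```text
20.825 [ 0.5516 -0.2325  0.1354] [179.9938  -0.0049  89.0282] [-0.681  -0.1686 -0.0666] [-0.0938 -0.0084 -0.0404] 0.08604862120785775
```

View pics/w12.png

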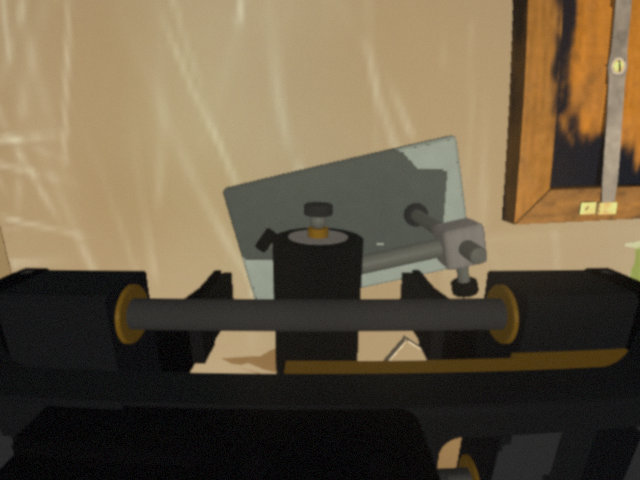

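The roller at (318,290) stands free and upright between the open fingers. Retracting straight up.

Call:
servo_tool([
  [100,0,0,-0.02,0],
  [100,0,0,-0.045,0],
  [100,0,0,-0.07,0],
  [100,0,0,-0.095,0],
  [100,0,0,-0.12,0],
])

```text
time_s: 21.45
tool_pos: [0.5517, -0.2329, 0.2578]
tool_rot: [179.9, 0.0, 89.0]
force: [1.0, 0.1, -1.3]
grip_width: 0.0873
```

Call:
servo_tool([
  [100,-0.04,0,-0.02,0],
  [100,-0.09,0,-0.02,0],
  [100,-0.13,0,-0.02,0],
  [100,-0.15,0,-0.02,0],
  [100,-0.15,0,-0.02,0],
])

```text
time_s: 22.08
tool_pos: [0.548, -0.3848, 0.2766]
tool_rot: [180.0, 0.1, 88.8]
force: [0.2, -0.0, -0.7]
grip_width: 0.0873
```

Call:
servo_tool([
  [100,0,0,0,0],
  [100,0,0,0,0],
])

```text
time_s: 22.32
tool_pos: [0.5499, -0.3809, 0.2758]
tool_rot: [180.0, -0.0, 89.2]
force: [0.6, 0.8, 0.2]
grip_width: 0.0871
```

```bash
python3 - <<'E'
from held import *
c=cam('scene');o=monitor.get_obs();print(o['time_s'],o['tool_pos'],o['force'],o['grip_width'])
P=cloud(c);f=c['frame']
m=(abs(P[...,0]-.551)<.05)&(abs(P[...,1]+.235)<.06)&(P[...,2]>.135)
Q=P[m];print('top z',np.percentile(Q[:,2],99),'expect .173', cv2.minAreaRect((Q[:,:2]*1000).astype(np.float32)))
w=cam('wrist','w13.png');P=cloud(w);m=(abs(P[...,0]-.551)<.05)&(abs(P[...,1]+.235)<.06)&(P[...,2]>.15)&(P[...,2]<.19)
m=cv2.morphologyEx(m.astype(np.uint8),cv2.MORPH_OPEN,np.ones((9,9)))>0
Q=P[m];print(len(Q),len(Q) and (np.percentile(Q[:,2],99),cv2.minAreaRect((Q[:,:2]*1000).astype(np.float32))))
cv2.imwrite('pics/s13.png',np.hstack([cv2.resize(f[250:370,390:510],(400,400)),cv2.resize(f[130:370,190:430],(400,400))]))
E
```

```text
22.375 [ 0.5498 -0.381   0.2757] [0.1481 1.119  0.6189] 0.08693083398771072
top z 0.17375753240435304 expect .173 ((548.7008056640625, -235.97862243652344), (38.991424560546875, 99.54857635498047), 0.8762449026107788)
4993 (np.float64(0.17474344071897133), ((551.431640625, -236.601318359375), (70.7013931274414, 39.86705017089844), 88.28271484375))
```

View pics/s13.png

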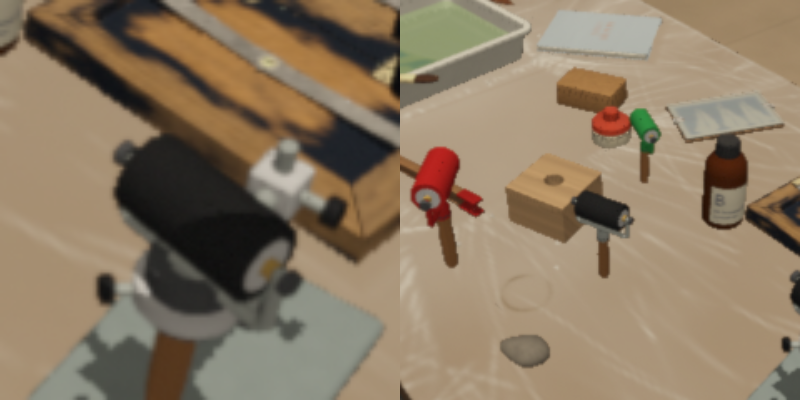

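```bash
python3 - <<'E'
from held import *
for n in ['wrist','scene','top']:
    w=cam(n);P=cloud(w);m=(abs(P[...,0]-.551)<.05)&(abs(P[...,1]+.235)<.05)&(P[...,2]>.165)&(P[...,2]<.19)
    m=cv2.morphologyEx(m.astype(np.uint8),cv2.MORPH_OPEN,np.ones((3,3)))>0
    Q=P[m];A=np.c_[Q[:,1]+.235,Q[:,0]-.551,(Q[:,0]-.551)**2,np.ones(len(Q))];print(n,len(Q),'slope y,x..',np.linalg.lstsq(A,Q[:,2],rcond=None)[0],Q[:,1].min(),Q[:,1].max())
    if n=='scene':
        m=(abs(P[...,0]-.551)<.02)&(abs(P[...,1]+.235)<.02)&(P[...,2]>.025)&(P[...,2]<.09);Q=P[m]
        zc=.06
        s=least_squares(lambda p:np.hypot(Q[:,0]-p[0]-p[2]*(Q[:,2]-zc),Q[:,1]-p[1]-p[3]*(Q[:,2]-zc))-.0093,[.551,-.235,0,0],loss='soft_l1',f_scale=.001);print('handle',len(Q),s.x,'rms',np.sqrt(np.mean(s.fun**2)),'at crossbar',s.x[:2]+s.x[2:]*(.12-zc))
E
```

```text
wrist 3992 slope y,x.. [  0.0078   0.0144 -29.0813   0.1735] -0.2681037644717006 -0.2034371425065395
scene 786 slope y,x.. [  0.0053   0.0537 -24.9611   0.1723] -0.27157003140334257 -0.20123714344305088
handle 248 [ 0.5505 -0.235  -0.006  -0.0479] rms 0.000870927300216573 at crossbar [ 0.5502 -0.2379]
top 473 slope y,x.. [ -0.0092  -0.0725 -25.0831   0.1724] -0.2705722795249665 -0.2005342563535134
```

```bash
python3 - <<'E'
from h import *
print(ticket.sign_off(), monitor.get_obs()['time_s'])
E
```

```text
the job is handed in; nothing more can be done
the job is handed in; nothing more can be done
```

The print roller is hanging in the clamp ring with its crossbar in both notches. It has been let go and the arm is clear; I handed in at about 22.5 s. I took it from the block by its rubber and lined the crossbar up with the notches before lowering it. It dropped straight in, so no turning on the rim was needed.

**What the checks showed**
- **Contact:** the highest reading I saw was about 8 N at the wrist, when the crossbar reached the notch floor. The tool height there was 0.1355 m against 0.1357 m predicted for home.
- **Seating:** the top of the rubber is at 0.172 to 0.175 m. Home would be 0.173 m, and resting on the rim would be 0.1815 m.
- **Upright:** the roller is level along its axis to within 0.01 rad, and the handle leans about 0.05 rad at most.
- **Centring:** the crossbar is about 1 mm from the ring's axis in the scene camera.
- **Bystanders:** the arm went nowhere near the bottle, timer or pebble. The last scene picture shows them in place, but I did not measure them again.

**What disagreed**
- **Ring position:** the three cameras differed by up to 5 mm on where the ring is, so I compared positions within one camera only.
- **Final wrist view:** it put the roller's middle about 4 mm to one side. I put that down to the slanted view of the roller's end face, since the level reading and the scene camera both contradict it.

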